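Put the stones away in the bench drawer

TASK

Put the two polished stones that lie on the white board away in the open drawer of the little bench chest: set each one down, not dropped, flat side down on the floor of a free pocket, so that every one of the four pockets ends up with one stone. Then ease the drawer fully shut without slamming it. Leave the steel block and the wire reel where they are on the board.

Things in the scene. Friction and masses are not known exactly. Their poses are not given: they have to be found in the camera images.
- board: White ceramic work board, fixed, 250 x 240 mm, 12 mm thick, its top at z = 0.012. Origin: centre of its underside.
- oval_stone: Dark polished oval cabochon lying on the board: flat base 42 mm (its x) by 30 mm (its y), upright rim up to 10 mm, domed to 18 mm. About 35 g. Origin: centre of its flat base, z up.
- round_stone: Dark polished round cabochon lying on the board: diameter 32 mm, upright rim up to 10 mm, domed to 18 mm. About 30 g. Origin: centre of its flat base, z up.
- kept_oval: Smaller oval stone, 38 x 28 mm, 17 mm high, already lying in one pocket of the drawer. Origin: centre of its flat base.
- kept_round: Smaller round stone, diameter 30 mm, 17 mm high, already lying in another pocket of the drawer. Origin: centre of its flat base.
- dapping_block: Steel dapping block, a 45 mm cube with dished top, loose on the board, not to be moved. Origin: centre of its underside.
- wire_reel: Reel of copper wire, diameter 48 mm, 26 mm high, standing loose on the board, not to be moved. Origin: centre of its underside.
- chest: Wooden bench chest with two drawers, fixed, 220 mm deep (its x) x 300 mm wide (its y) x 150 mm high. Origin: centre of its underside; its x points from the drawer fronts to its back, so drawers open along its -x. Front face at x = -110 mm. A bowl and a box (up to 35 mm high) stand on the back half of its top. The upper drawer is the open one.
- chest_drawer0 (a joint): Upper drawer's slide in m: 0 shut, grows as it is drawn out, up to 0.15; starts at 0.12 to 0.145.
- chest_drawer0_handle (a point): Middle of the brass bar handle of the upper drawer: a bar 120 mm long along the chest's y, 11 mm thick, 35 mm out from the drawer front, 38 mm below the top of the chest. It moves with the drawer; axes as the chest's. The drawer front is 15 mm thick.
- pocket0 (a point): Centre of the floor of pocket 0 of the upper drawer (0 to 3 towards the chest's +y, nearest its -y side). The pocket is 105 mm along the chest's x by 61 mm along its y; dividers 30 mm high and 4 mm thick, drawer walls 40 mm high, drawer front 49 mm above the floor. It moves with the drawer; axes as the chest's.
- pocket1 (a point): Centre of the floor of pocket 1 of the upper drawer (0 to 3 towards the chest's +y, second). The pocket is 105 mm along the chest's x by 61 mm along its y; dividers 30 mm high and 4 mm thick, drawer walls 40 mm high, drawer front 49 mm above the floor. It moves with the drawer; axes as the chest's.
- pocket2 (a point): Centre of the floor of pocket 2 of the upper drawer (0 to 3 towards the chest's +y, third). The pocket is 105 mm along the chest's x by 61 mm along its y; dividers 30 mm high and 4 mm thick, drawer walls 40 mm high, drawer front 49 mm above the floor. It moves with the drawer; axes as the chest's.
- pocket3 (a point): Centre of the floor of pocket 3 of the upper drawer (0 to 3 towards the chest's +y, nearest its +y side). The pocket is 105 mm along the chest's x by 61 mm along its y; dividers 30 mm high and 4 mm thick, drawer walls 40 mm high, drawer front 49 mm above the floor. It moves with the drawer; axes as the chest's.
Things that resemble listed ones, but are neither listed nor needed, are in the scene too. What is shaped like the oval_stone but pink or purple is not meant.

How it is judged:
On the way, in this order (a step that is already met when the one before it is completed fails the run):
1. one of the two loose stones lies released on the floor of the pockets, drawer still open ((((x of oval_stone in the frame of pocket0 between -0.053 and 0.053 m and z of oval_stone in the frame of pocket0 between -0.006 and 0.006 m and y of oval_stone in the frame of pocket0 between -0.031 and 0.228 m) and contact force between the fingers and oval_stone below 0.05 N) or ((x of round_stone in the frame of pocket0 between -0.053 and 0.053 m and z of round_stone in the frame of pocket0 between -0.006 and 0.006 m and y of round_stone in the frame of pocket0 between -0.031 and 0.228 m) and contact force between the fingers and round_stone below 0.05 N)) and value of joint chest_drawer0 above 0.03 m), for 0.2 s.
2. both loose stones lie released on the floor of the pockets, drawer still open (x of oval_stone in the frame of pocket0 between -0.053 and 0.053 m and z of oval_stone in the frame of pocket0 between -0.006 and 0.006 m and y of oval_stone in the frame of pocket0 between -0.031 and 0.228 m and x of round_stone in the frame of pocket0 between -0.053 and 0.053 m and z of round_stone in the frame of pocket0 between -0.006 and 0.006 m and y of round_stone in the frame of pocket0 between -0.031 and 0.228 m and contact force between the fingers and oval_stone below 0.05 N and contact force between the fingers and round_stone below 0.05 N and value of joint chest_drawer0 above 0.03 m), for 0.2 s.
3. the drawer is shut (value of joint chest_drawer0 below 0.006 m), for 0.2 s.
At the end, for the whole second after the job is handed in: The upper drawer is within 6 mm of fully shut, each of its four pockets has one stone resting flat on its floor (base within 6 mm of the floor's height, tilted less than 0.25 rad), and the stones are released and at rest (value of joint chest_drawer0 below 0.006 m and x of oval_stone in the frame of pocket0 between -0.053 and 0.053 m and z of oval_stone in the frame of pocket0 between -0.006 and 0.006 m and x of round_stone in the frame of pocket0 between -0.053 and 0.053 m and z of round_stone in the frame of pocket0 between -0.006 and 0.006 m and x of kept_oval in the frame of pocket0 between -0.053 and 0.053 m and z of kept_oval in the frame of pocket0 between -0.006 and 0.006 m and x of kept_round in the frame of pocket0 between -0.053 and 0.053 m and z of kept_round in the frame of pocket0 between -0.006 and 0.006 m and (y of oval_stone in the frame of pocket0 between -0.031 and 0.031 m or y of round_stone in the frame of pocket0 between -0.031 and 0.031 m or y of kept_oval in the frame of pocket0 between -0.031 and 0.031 m or y of kept_round in the frame of pocket0 between -0.031 and 0.031 m) and (y of oval_stone in the frame of pocket1 between -0.031 and 0.031 m or y of round_stone in the frame of pocket1 between -0.031 and 0.031 m or y of kept_oval in the frame of pocket1 between -0.031 and 0.031 m or y of kept_round in the frame of pocket1 between -0.031 and 0.031 m) and (y of oval_stone in the frame of pocket2 between -0.031 and 0.031 m or y of round_stone in the frame of pocket2 between -0.031 and 0.031 m or y of kept_oval in the frame of pocket2 between -0.031 and 0.031 m or y of kept_round in the frame of pocket2 between -0.031 and 0.031 m) and (y of oval_stone in the frame of pocket3 between -0.031 and 0.031 m or y of round_stone in the frame of pocket3 between -0.031 and 0.031 m or y of kept_oval in the frame of pocket3 between -0.031 and 0.031 m or y of kept_round in the frame of pocket3 between -0.031 and 0.031 m) and angle between each of oval_stone, round_stone, kept_oval, kept_round's own z axis and vertical below 0.25 rad and contact force between the fingers and oval_stone below 0.05 N and contact force between the fingers and round_stone below 0.05 N and linear speed of each of oval_stone, round_stone, kept_oval, kept_round below 0.02 m/s); the robot touches nothing.
It fails at once if a loose stone is dropped (falls free faster than 0.8 m/s, a drop of about 33 mm) ((contact force between the fingers and oval_stone below 0.05 N and linear speed of oval_stone above 0.8 m/s) or (contact force between the fingers and round_stone below 0.05 N and linear speed of round_stone above 0.8 m/s)).
It fails at once if the drawer is slammed (moves inward faster than 0.5 m/s) (velocity of joint chest_drawer0 below -0.5 m/s).
It fails at once if the dapping block or the wire reel is moved more than 30 mm (distance of any of dapping_block, wire_reel from where it was at the start of the episode above 0.03 m).
It also fails if it takes over 67 s, if anything falls off the work surface, if the arm or the gripper's body presses on something with over 40 N, if the wrist force passes 120 N, or if a joint passes its speed limit or range.

ROBOT

A 6-joint arm with a two-finger parallel gripper is mounted at the origin on the work surface. World frame = base frame: x ahead of the robot, y to its left, z up, the work surface at z = 0. Lengths are in m, angles in rad, forces in N, time in s.
With the tool pointing down it reaches from about 0.35 to 0.975 m from the base axis. Payload 4.9 kg.
Tool frame: the origin (TCP) lies midway between the tips of the shut fingers; the grasp point (between the pads) lies behind it (manip.grasp_offset is the y of the grasp point in the tool frame, in m); y points along the fingers, z is the direction in which the jaws open and shut, and the axes are right-handed (so a half turn about y gives the same grasp; the last joint's range is limited). The gripper opens to 85 mm and grips with 20 to 120 N. Pads are 22 mm wide; open, the fingers measure 114 mm over their backs; the gripper's body (76 mm by 85 mm) begins 54 mm behind the grasp point. The pads swing forward as they close: fully open they stand 13 mm farther back than shut.
Start: joints at [1.052, 0.053, 1.613, -0, 1.476, -0.119], TCP at [0.243, 0.576, 0.231] pointing down, gripper open.
Joint ranges: [-3.01, 3.01], [-1.01, 2.22], [0.06, 2.58], [-1.02, 4.17], [0.09, 2.62], [-3.14, 3.14]. Speed limits (rad/s): [2.57, 2.57, 3.14, 3.14, 3.14, 3.14].

INTERFACE

Orientations are given as a unit quaternion [w, x, y, z].
In Python, from plant import manip gives the robot as it stands. The module is installed in compiled form; this text tells all that it offers.
- The arm moves only by the shell command python3 -m jog 'ROWS'. ROWS is a JSON object of lists of equal length, an entry for each row: "offset": the shift along the world's x, y, z in units of 50 mm (1.0 is 50 mm), a list of three; "angular": the turn, a rotation vector about the world's x, y, z in units of 6 degrees (1.0 is 6 degrees), a list of three; "jaw": the finger opening in mm, from 0 to 85.4. In form: {"offset": [[tx, ty, tz], ...], "angular": [[ax, ay, az], ...], "jaw": [jaw, ...]}. A call has 1 to 12 rows; each row shifts and turns the commanded pose from where the row before left it; what a row does not reach is not made up. A row lasts 1/10 s, in which the tool goes at most 50 mm and 8.59 degrees, less where a joint would pass 70% of its speed; a pose out of reach is approached as far as the arm can. A call is refused whole if a number of a shift passes 1 or a number of a turn 1, either way. A call with a gripper value outside its range is refused whole. The fingers move at their own pace and stop on an object; the grip force is fixed at half the most. Time passes only in rows, so rows that do not move let the fingers close. It gives the time, the measured TCP pose, the force and the opening at its end, in the units of the state.
- manip.state(): the state, without advancing time (a new reading comes with each control period).
- manip.grab_frame(name): name is "side" or "top"; returns the picture (480x640x3 uint8, blue, green, red); there is no depth.
- manip.camera_model(name): a dict with "fx", "fy", "cx", "cy" (pixels), "k1" (the pictures are not rectified: a ray, as slopes to the right and down, at radius r is drawn at 1 + k1 r^2 times it, then the intrinsics apply), "rvec" (rotation vector, rad) and "tvec" (3), from world to camera coordinates, as OpenCV has them. Camera axes: x right, y down, z forward; pixel columns grow to the right and rows downward; lengths in m; the calibration is good to about 2 mm. A picture is of the moment at which its call begins. camera_model takes no time and is no camera call.
- manip.job_done(): hands the job in, once; it reports no verdict.
The state is a dict: "time": time; "joint_pos": joint angles; "joint_vel": joint speeds; "joint_efforts": joint torques, N m; "tool_pos": TCP position; "tool_rot": TCP orientation; "contact_force": force on the tool from outside, world axes, zero at the start; "ft_torque": the same for the moment, N m; "gripper_width": opening from 0.0 (shut) to 1.0 (fully open).
Only numpy, scipy, OpenCV 4.12 (cv2) and the standard library are available. Lean on these libraries where they do the work, as an engineer would, in place of code of your own. Each camera call takes 0.05 s, during which the arm holds its last target.

## Working session

There is one attempt and no reset: what is moved stays moved. The work goes in short steps, Python scripts to look and compute and a shell command to move; the robot and the scene stay as the last step left them, time stands still between calls to the robot, and variables do not carry over. Pictures are saved under pics/ and viewed, and the job is handed in when it is done.

```bash
ls; mkdir -p pics; python3 - <<'E'
from plant import manip
import cv2
for n in("top","side"):
    im=manip.grab_frame(n); cv2.imwrite(f"pics/{n}0.png",im); print(n,manip.camera_model(n))
print(manip.state(), manip.grasp_offset)
E
```

```text
pics
top {'fx': 532.0514425627283, 'fy': 532.0514425627283, 'cx': 316.7288095247111, 'cy': 236.1787918171452, 'k1': -0.11152864123159469, 'rvec': array([ 2.17351565, -2.23101921,  0.10534689]), 'tvec': array([-0.098893  ,  0.60796763,  1.10758195])}
side {'fx': 467.71142065770994, 'fy': 467.71142065770994, 'cx': 318.9023073256757, 'cy': 241.8354241954964, 'k1': -0.06896225155492322, 'rvec': array([ 2.07100119, -0.49596694,  0.24714174]), 'tvec': array([-0.58493038,  0.18618065,  0.88573028])}
{'time': 0.1, 'joint_pos': array([ 1.05199882e+00,  5.32966134e-02,  1.61413617e+00,  1.06773298e-05,
        1.47601349e+00, -1.19015462e-01]), 'joint_vel': array([ 0.00153246, -0.00210991, -0.00155266, -0.00122819, -0.00067471,
       -0.00082018]), 'joint_efforts': array([ 2.54681318e-04, -3.94897664e+01, -3.71366215e+01, -1.13506160e-04,
        3.71366812e-03, -1.67759617e-05]), 'tool_pos': array([0.2429881 , 0.57522568, 0.23019464]), 'tool_rot': array([-0.69240552,  0.69364779, -0.14061424,  0.14019616]), 'contact_force': array([-0.94394237, -0.2005991 , -0.8728134 ]), 'ft_torque': array([-0.05325452, -0.00680532, -0.00338005]), 'gripper_width': 1.000048045966757} -0.0187
```

View pics/top0.png

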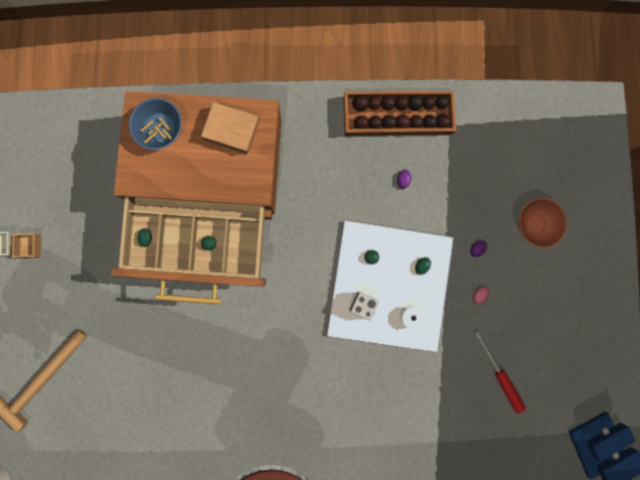

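View pics/side0.png

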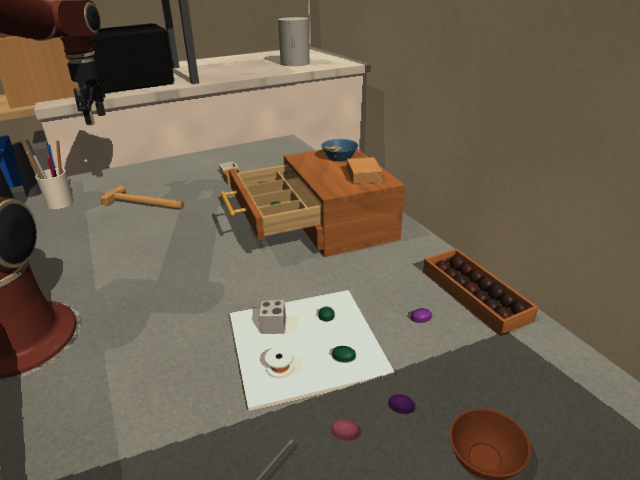

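The top view shows the round stone at (372,257) and the oval at (423,265). The kept stones are at (145,237) and (208,243), so the pockets at x≈178 and x≈245 are free. The side view shows the round stone at (326,314) and the oval at (344,353).

```bash
cat > h.py <<'E'
import numpy as np,cv2
from plant import manip
def ray(n,uv):
    c=manip.camera_model(n); K=np.array([[c['fx'],0,c['cx']],[0,c['fy'],c['cy']],[0,0,1]])
    p=cv2.undistortPoints(np.array([[uv]],float),K,np.array([c['k1'],0,0,0,0]))[0,0]
    R=cv2.Rodrigues(c['rvec'])[0]; o=-R.T@c['tvec'].ravel(); d=R.T@np.array([p[0],p[1],1]); return o,d/np.linalg.norm(d)
def plane(n,uv,z):
    o,d=ray(n,uv); return o+d*(z-o[2])/d[2]
def tri(a,b):
    o1,d1=ray('top',a);o2,d2=ray('side',b)
    s=np.linalg.lstsq(np.c_[d1,-d2],o2-o1,rcond=None)[0]
    p,q=o1+s[0]*d1,o2+s[1]*d2; return (p+q)/2,np.linalg.norm(p-q)
def proj(n,P):
    c=manip.camera_model(n); K=np.array([[c['fx'],0,c['cx']],[0,c['fy'],c['cy']],[0,0,1]])
    return cv2.projectPoints(np.array(P,float).reshape(-1,3),c['rvec'],c['tvec'],K,np.array([c['k1'],0,0,0,0]))[0][:,0]
def blobs(im,m,lo=30):
    out=[]
    for c in cv2.findContours(m,cv2.RETR_EXTERNAL,cv2.CHAIN_APPROX_NONE)[0]:
        if cv2.contourArea(c)>lo:
            M=cv2.moments(c); out.append((M['m10']/M['m00'],M['m01']/M['m00'],M['m00'],c))
    return out
E
python3 - <<'E'
from h import *
np.set_printoptions(precision=4,suppress=True)
for n in('top','side'):
    im=cv2.imread(f'pics/{n}0.png')
    b,g,r=[im[...,i].astype(int) for i in range(3)]
    m=((g>r+12)&(g<110)&(g>=b)).astype(np.uint8)*255
    m=cv2.morphologyEx(m,cv2.MORPH_CLOSE,np.ones((3,3)))
    for x in blobs(im,m,20):
        e=cv2.minAreaRect(x[3]); print(n,[round(v,1) for v in x[:3]],e, plane(n,x[:2],.020) )
# crops
t=cv2.imread('pics/top0.png');cv2.imwrite('pics/t_drawer.png',cv2.resize(t[185:310,105:285],None,fx=4,fy=4,interpolation=2)) 
cv2.imwrite('pics/t_board.png',cv2.resize(t[210:360,320:470],None,fx=4,fy=4,interpolation=2))
s=cv2.imread('pics/side0.png');cv2.imwrite('pics/s_chest.png',cv2.resize(s[130:260,210:410],None,fx=4,fy=4,interpolation=2))
cv2.imwrite('pics/s_board.png',cv2.resize(s[285:405,225:395],None,fx=4,fy=4,interpolation=2))
E
```

```text
top [422.8, 265.5, 149.0] ((422.5, 265.5), (15.0, 13.0), 90.0) [ 0.5366 -0.34    0.02  ]
top [371.7, 256.6, 116.5] ((371.75, 256.75), (12.020814895629883, 12.727922439575195), 45.0) [ 0.5587 -0.2306  0.02  ]
top [208.3, 242.7, 120.5] ((208.5, 243.0), (12.0, 13.0), 90.0) [0.5972 0.1156 0.02  ]
top [144.1, 237.1, 149.5] ((144.0, 237.0), (16.0, 12.0), 90.0) [0.6125 0.253  0.02  ]
side [343.5, 353.6, 271.0] ((344.0, 353.5), (15.0, 22.0), 90.0) [ 0.5324 -0.3408  0.02  ]
side [326.0, 313.8, 155.0] ((326.0, 313.5), (13.0, 14.0), 90.0) [ 0.5537 -0.232   0.02  ]
```

View pics/t_drawer.png

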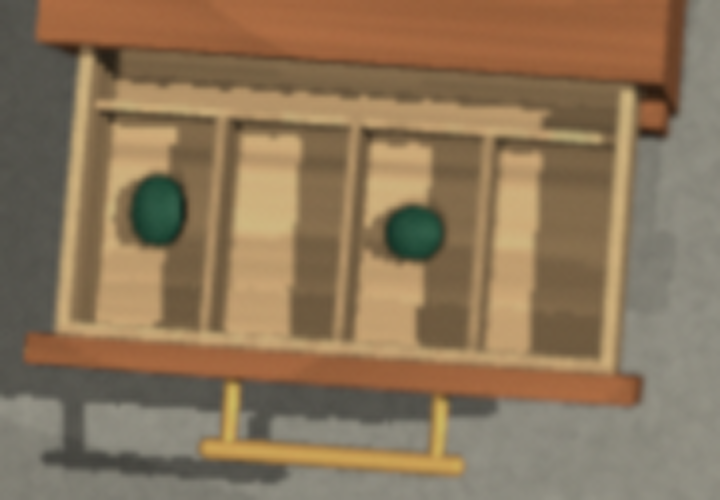

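View pics/t_board.png

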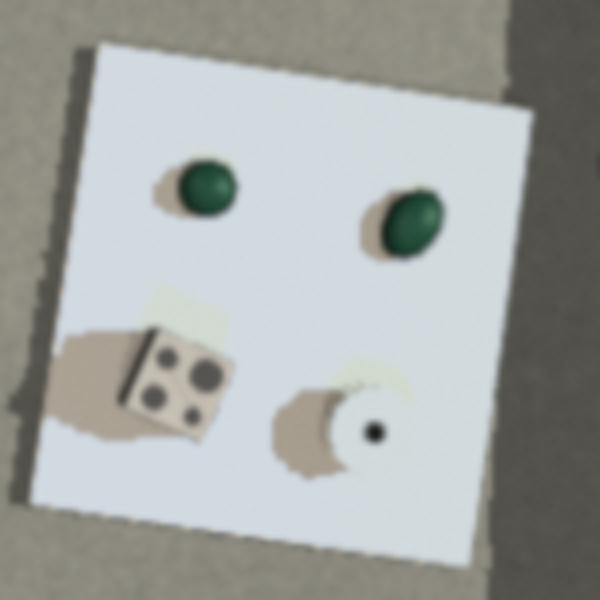

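View pics/s_chest.png

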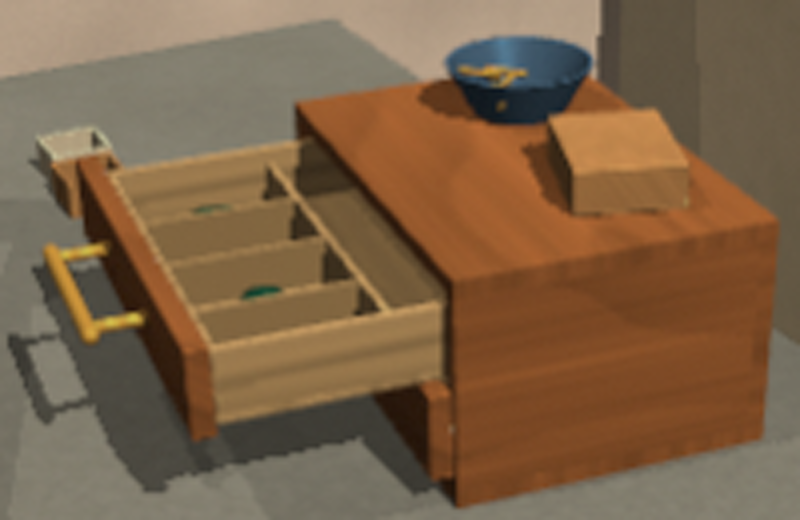

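View pics/s_board.png

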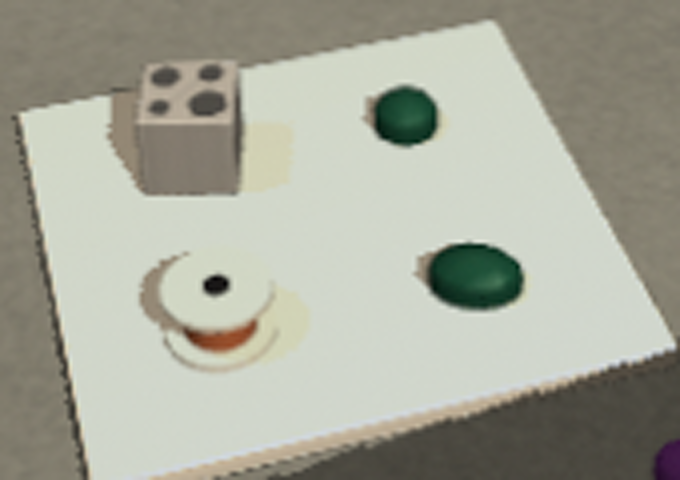

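```bash
python3 - <<'E'
from h import *
np.set_printoptions(precision=4,suppress=True)
D=lambda x,y:(x/4+105-.375,y/4+185-.375); B=lambda x,y:(x/4+320-.375,y/4+210-.375)
C=lambda x,y:(x/4+210-.375,y/4+130-.375); S=lambda x,y:(x/4+225-.375,y/4+285-.375)
P=dict(hl=(D(203,447),C(50,252)),hr=(D(463,465),C(92,335)),
 div_rightback=(D(488,138),C(360,285)), div_midback=(D(357,128),C(322,240)), div_leftback=(D(222,118),C(295,203)),
 backright=(D(605,138),C(387,309)), frontR=(D(640,378),C(212,345)),
 chestFR=(D(668,82),C(452,280)),chestFL=(D(37,43),C(297,103)),
 bTL=(B(98,42),S(494,20)),bTR=(B(532,110),S(676,345)),bBL=(B(32,500),S(20,113)),
 blockc=(B(205,375),S(207,103)), block1=(B(155,327),S(240,62)),reel=(B(374,432),S(215,285)),
 frontL=(D(27,335),C(83,165)),
 hlpost=(D(233,382),C(108,247)),hrpost=(D(438,398),C(143,318)))
for k,v in P.items(): print(k,*tri(*v))
for n,a,b in(('oval',(422.8,265.5),(343.5,353.6)),('round',(371.7,256.6),(326,313.8))): print(n,*tri(a,b))
# better mask of board stones: dark on white
for n in('top','side'):
    im=cv2.imread(f'pics/{n}0.png'); hsv=cv2.cvtColor(im,cv2.COLOR_BGR2HSV)
    m=((hsv[...,0]>60)&(hsv[...,0]<95)&(hsv[...,1]>70)&(hsv[...,2]<130)).astype(np.uint8)*255
    for x in blobs(im,m,30):
        c=x[3]; xy=np.array([plane(n,p[0],.025)[:2] for p in c]) if 1 else 0
        r=cv2.minAreaRect((xy*1000).astype(np.float32)); M=cv2.moments(c); 
        mm=np.array([plane(n,p[::-1],.025)[:2] for p in np.argwhere(cv2.drawContours(np.zeros_like(m),[c],-1,255,-1)>0)])
        w,V=np.linalg.eigh(np.cov(mm.T)); print(n,[round(v,1) for v in x[:3]],r,'axes',4*np.sqrt(w),'major ang',np.degrees(np.arctan2(V[1,1],V[0,1])),mm.mean(0))
E
```

```text
hl [0.4882 0.2059 0.1098] 0.0034303072421848694
hr [0.4768 0.0784 0.1135] 0.0036917056361044794
div_rightback [0.6361 0.0632 0.1134] 0.0017225360106926648
div_midback [0.6409 0.1274 0.1154] 0.004907640092419682
div_leftback [0.649  0.1941 0.1126] 0.002618081534381457
backright [0.6309 0.0063 0.1247] 0.0073853770238608354
frontR [ 0.5179 -0.0101  0.1382] 0.0017374606335846519
chestFR [ 0.655  -0.0264  0.1513] 0.005247008771130748
chestFL [0.6844 0.2737 0.148 ] 0.0002798173555063273
bTL [ 0.6372 -0.1741  0.0099] 0.004070950656530002
bTR [ 0.5941 -0.409   0.0118] 0.004967324790667323
bBL [ 0.3931 -0.1319  0.0103] 0.0050221424697873196
blockc [ 0.4603 -0.2204  0.0563] 0.0036928271311330828
block1 [ 0.486  -0.1959  0.0533] 0.002522346623370224
reel [ 0.4262 -0.311   0.0375] 0.003931732823902392
frontL [0.5408 0.2877 0.1275] 0.01111771169551387
hlpost [0.5204 0.1897 0.1125] 0.0016843390093877985
hrpost [0.5101 0.0901 0.1107] 0.0021647811709014897
oval [ 0.5351 -0.3397  0.0182] 0.0036197826361762855
round [ 0.5569 -0.2301  0.0176] 0.004184819125094102
top [422.6, 265.6, 137.0] ((536.7149658
[... 426 characters left out ...]
459961, 23.258140563964844), 88.58082580566406) axes [0.0264 0.0287] major ang 83.84495927806904 [0.5969 0.1152]
top [144.2, 237.3, 143.0] ((611.37353515625, 251.76992797851562), (25.922557830810547, 31.879243850708008), 88.60305786132812) axes [0.0276 0.0348] major ang 177.3393995951751 [0.6118 0.2514]
side [343.6, 353.5, 261.0] ((531.021728515625, -345.00006103515625), (35.810035705566406, 37.757720947265625), 62.35417556762695) axes [0.0375 0.0406] major ang 121.22494208565323 [ 0.5302 -0.345 ]
side [326.0, 313.8, 151.0] ((551.5077514648438, -236.19688415527344), (38.19442367553711, 26.943235397338867), 62.341007232666016) axes [0.03   0.0411] major ang 63.99999934550653 [ 0.5511 -0.2373]
```

```bash
python3 - <<'E'
from h import *
from scipy.spatial.transform import Rotation as R
np.set_printoptions(precision=4,suppress=True)
s=manip.state(); q=s['tool_rot']; M=R.from_quat([q[1],q[2],q[3],q[0]]).as_matrix(); print(M, np.degrees(np.arctan2(M[1,2],M[0,2])))
im=cv2.imread('pics/top0.png')
ex=np.array([.9952,-.0976,0]);ey=np.array([.0976,.9952,0]);C=np.array([.5868,.132,.084])
for k in(-97.5,-32.5,32.5,97.5):
    c=C+ey*k/1000
    poly=[c+a*ex+b*ey for a,b in((.0525,.0305),(.0525,-.0305),(-.0525,-.0305),(-.0525,.0305))]
    cv2.polylines(im,[np.round(proj('top',poly)).astype(int)],True,(0,0,255)); print(k,c)
for p in((.536,-.3395,.012),(.5575,-.230,.012)):
    u=proj('top',p)[0].round().astype(int); cv2.circle(im,tuple(u),2,(0,0,255),-1)
cv2.imwrite('pics/chk.png',cv2.resize(im[185:310,105:285],None,fx=4,fy=4))
E
```

```text
[[ 0.9211 -0.0009  0.3892]
 [-0.3892 -0.0016  0.9211]
 [-0.0002 -1.     -0.0018]] 67.09412963623302
-97.5 [0.5773 0.035  0.084 ]
-32.5 [0.5836 0.0997 0.084 ]
32.5 [0.59   0.1643 0.084 ]
97.5 [0.5963 0.229  0.084 ]
```

View pics/chk.png

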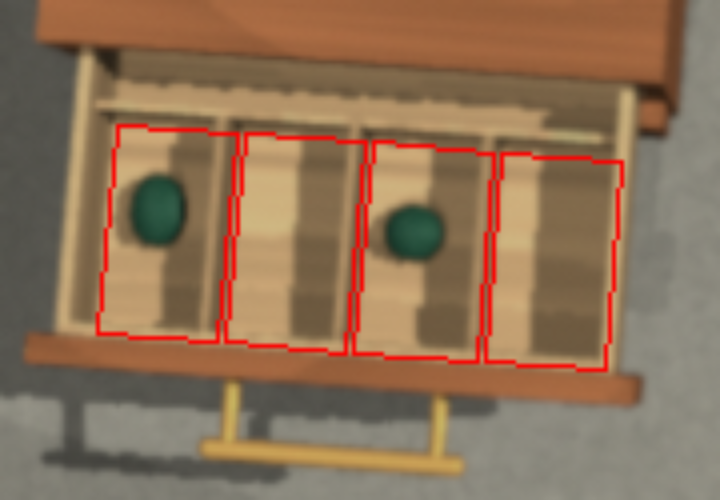

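```bash
python3 -m jog '{"offset":[[0.2,-0.3,0],[0.2,-0.6,0],[0.2,-0.6,0],[0.2,-0.6,0],[0.2,-0.6,0],[0.2,-0.6,0],[0.2,-0.6,0],[0.2,-0.6,0],[0.2,-0.6,0],[0.2,-0.6,0],[0.2,-0.6,0],[0.2,-0.6,0]],"angular":[[0,0,-0.3],[0,0,-0.3],[0,0,-0.3],[0,0,-0.3],[0,0,-0.3],[0,0,-0.3],[0,0,-0.3],[0,0,-0.3],[0,0,-0.3],[0,0,-0.15],[0,0,0],[0,0,0]],"jaw":[85,75,65,55,52,52,52,52,52,52,52,52]}'
python3 -m jog '{"offset":[[0.2,-0.6,0],[0.2,-0.6,0],[0.2,-0.6,0],[0.2,-0.6,0],[0.2,-0.6,0],[0.2,-0.6,0],[0.2,-0.6,0],[0.2,-0.6,-0.2],[0.2,-0.6,-0.3],[0.2,-0.6,-0.3],[0.2,-0.6,-0.3],[0,0,0]],"angular":[[0,0,0],[0,0,0],[0,0,0],[0,0,0],[0,0,0],[0,0,0],[0,0,0],[0,0,0],[0,0,0],[0,0,0],[0,0,0],[0,0,0]],"jaw":[52,52,52,52,52,52,52,52,52,52,52,52]}'
```

```text
time: 1.3
tool_pos: [0.3633, 0.2287, 0.2309]
tool_rot: [-0.664, 0.664, -0.242, 0.242]
contact_force: [0.5, 0.5, 0.4]
gripper_width: 0.609
time: 2.5
tool_pos: [0.4717, -0.1021, 0.1734]
tool_rot: [-0.663, 0.664, -0.245, 0.242]
contact_force: [0.1, 0.8, -0.6]
gripper_width: 0.611
```

```bash
python3 -m jog '{"offset":[[0.14,-0.5,0],[0.14,-0.53,0],[0.14,-0.53,0],[0.14,-0.53,0],[0.14,-0.53,0],[0.14,-0.53,0],[0.14,-0.53,0],[0.14,-0.53,-0.2],[0.14,-0.53,-0.5],[0,0,-0.6],[0,0,-0.6],[0,0,0]],"angular":[[0,0,0],[0,0,0],[0,0,0],[0,0,0],[0,0,0],[0,0,0],[0,0,0],[0,0,0],[0,0,0],[0,0,0],[0,0,0],[0,0,0]],"jaw":[52,52,52,52,52,52,52,52,52,52,52,52]}'; python3 - <<'E'
from h import *
t=manip.grab_frame('top');s=manip.grab_frame('side')
a=cv2.resize(t[200:350,340:490],None,fx=2.66,fy=2.66); b=cv2.resize(s[250:400,270:420],None,fx=2.66,fy=2.66)
cv2.imwrite('pics/p1.png',np.hstack([a,b])); print(manip.state()['tool_pos'])
E
```

```text
time: 3.7
tool_pos: [0.5327, -0.3339, 0.076]
tool_rot: [0.666, -0.663, 0.246, -0.239]
contact_force: [-0.4, 1.5, -1.2]
gripper_width: 0.611
[ 0.5357915  -0.33587788  0.08141472]
```

View pics/p1.png

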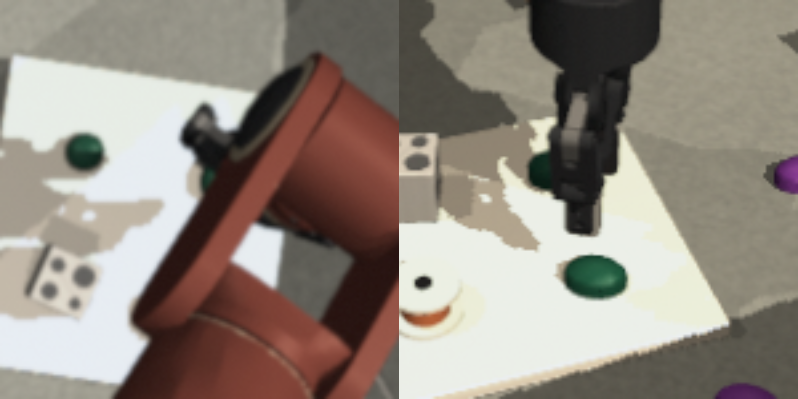

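The side view shows the fingers above the oval (stone at about (595,277) in the crop). I'm lowering.

```bash
python3 -m jog '{"offset":[[0,-0.07,-0.2],[0,0,-0.25],[0,0,-0.25],[0,0,-0.2],[0,0,-0.15],[0,0,-0.1],[0,0,0],[0,0,0]],"angular":[[0,0,0],[0,0,0],[0,0,0],[0,0,0],[0,0,0],[0,0,0],[0,0,0],[0,0,0]],"jaw":[52,52,52,52,52,52,52,52]}'
```

```text
time: 4.6
tool_pos: [0.5365, -0.3399, 0.024]
tool_rot: [-0.664, 0.665, -0.242, 0.242]
contact_force: [-0.4, -0.1, -0.5]
gripper_width: 0.609
```

```bash
python3 -m jog '{"offset":[[0,0,-0.1],[0,0,-0.08],[0,0,0],[0,0,0]],"angular":[[0,0,0],[0,0,0],[0,0,0],[0,0,0]],"jaw":[52,52,52,52]}'; python3 - <<'E'
from h import *
s=manip.grab_frame('side')
cv2.imwrite('pics/p2.png',cv2.resize(s[280:400,270:420],None,fx=4,fy=4)); print(manip.state()['tool_pos'],manip.state()['contact_force'])
E
```

```text
time: 5.0
tool_pos: [0.5362, -0.3397, 0.0146]
tool_rot: [0.664, -0.664, 0.242, -0.242]
contact_force: [0.5, -0.2, -0.4]
gripper_width: 0.609
[ 0.53629117 -0.33983571  0.01486409] [0.1515914  0.33501988 0.2045748 ]
```

View pics/p2.png

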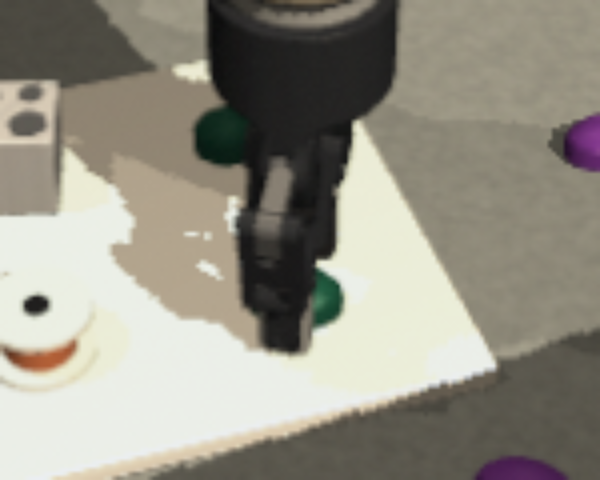

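Finger in front of the stone, tips near the board. Closing.

```bash
python3 -m jog '{"offset":[[0,0,0],[0,0,0],[0,0,0],[0,0,0],[0,0,0],[0,0,0],[0,0,0],[0,0,0]],"angular":[[0,0,0],[0,0,0],[0,0,0],[0,0,0],[0,0,0],[0,0,0],[0,0,0],[0,0,0]],"jaw":[40,30,22,20,20,20,20,20]}'; python3 -m jog '{"offset":[[0,0,0.1],[0,0,0.2],[0,0,0.3],[0,0,0.3],[0,0,0.3],[0,0,0]],"angular":[[0,0,0],[0,0,0],[0,0,0],[0,0,0],[0,0,0],[0,0,0]],"jaw":[20,20,20,20,20,20]}';python3 - <<'E'
from h import *
s=manip.grab_frame('side')
cv2.imwrite('pics/p3.png',cv2.resize(s[260:400,270:420],None,fx=4,fy=4)); print(manip.state()['tool_pos'],manip.state()['contact_force'])
E
```

```text
time: 5.85
tool_pos: [0.5367, -0.3401, 0.0154]
tool_rot: [-0.664, 0.665, -0.242, 0.242]
contact_force: [-0.3, 0.4, 5.4]
gripper_width: 0.318
time: 6.45
tool_pos: [0.5382, -0.3413, 0.0791]
tool_rot: [-0.664, 0.665, -0.24, 0.244]
contact_force: [0.2, 0.8, 0.7]
gripper_width: 0.314
[ 0.5374039  -0.34072369  0.07731768] [-0.25760425  0.41793685 -1.19558148]
```

View pics/p3.png

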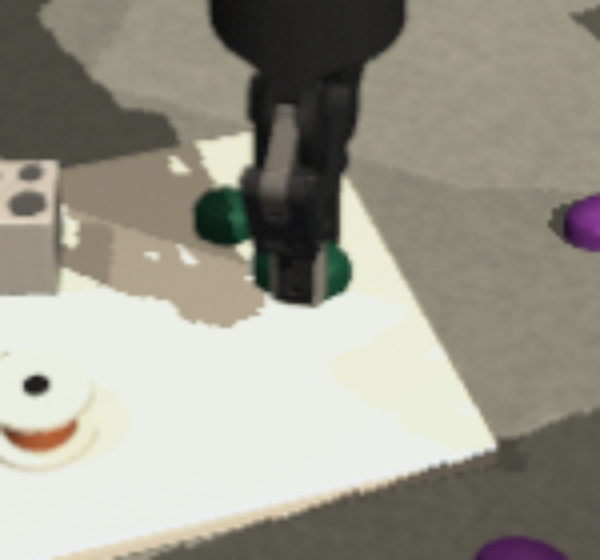

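The oval is held level at a 27 mm opening. Carrying it to pocket 0 while turning the jaws to the chest's x axis.

```bash
python3 -m jog '{"offset":[[0,0,0.3],[0,0,0.5],[0,0,0.6],[0,0.1,0.6],[0,0.3,0.4],[0.06,0.4,0.2],[0.06,0.5,0],[0.06,0.5,0],[0.06,0.5,0],[0.06,0.5,0],[0.06,0.5,0],[0.06,0.5,0]],"angular":[[0,0,0],[0,0,-0.3],[0,0,-0.6],[0,0,-0.8],[0,0,-0.8],[0,0,-0.8],[0,0,-0.8],[0,0,-0.8],[0,0,-0.8],[0,0,-0.8],[0,0,-0.8],[0,0,-0.8]],"jaw":[20,20,20,20,20,20,20,20,20,20,20,20]}'; python3 -m jog '{"offset":[[0.06,0.5,0],[0.06,0.5,0],[0.06,0.5,0],[0.06,0.5,0],[0.06,0.5,0],[0.06,0.5,0],[0.06,0.4,0],[0.06,0.3,0],[0,0.1,0],[0,0,0],[0,0,0]],"angular":[[0,0,-0.8],[0,0,-0.2],[0,0,0],[0,0,0],[0,0,0],[0,0,0],[0,0,0],[0,0,0],[0,0,0],[0,0,0],[0,0,0]],"jaw":[20,20,20,20,20,20,20,20,20,20,20]}';python3 - <<'E'
from h import *
from scipy.spatial.transform import Rotation as R
t=manip.grab_frame('top');s=manip.grab_frame('side')
cv2.imwrite('pics/p4.png',np.hstack([cv2.resize(t[170:320,110:310],(400,300)),cv2.resize(s[60:260,200:400],(400,400))[:300]]))
st=manip.state();q=st['tool_rot'];M=R.from_quat([q[1],q[2],q[3],q[0]]).as_matrix();print(st['tool_pos'],np.degrees(np.arctan2(M[1,2],M[0,2])),M[2,1],st['joint_pos'])
E
```

```text
time: 7.7
tool_pos: [0.5569, -0.1486, 0.2049]
tool_rot: [-0.505, 0.505, -0.495, 0.494]
contact_force: [1.0, 0.7, -0.3]
gripper_width: 0.318
time: 8.8
tool_pos: [0.5812, 0.0396, 0.2048]
tool_rot: [-0.479, 0.48, -0.52, 0.52]
contact_force: [0.4, 0.5, -0.4]
gripper_width: 0.317
[0.58120783 0.0393722  0.20477662] -4.666989859476972 -0.9999999577482859 [-5.99591640e-02 -2.98243455e-02  1.74072692e+00 -2.55434305e-04
  1.43083335e+00  2.15308104e-02]
```

View pics/p4.png

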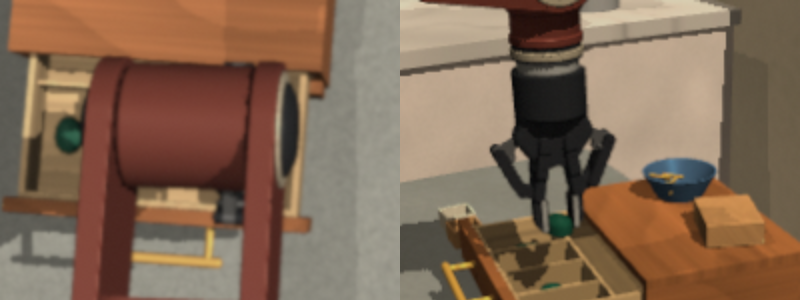

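The oval is held over pocket 0. Lowering into it.

```bash
python3 -m jog '{"offset":[[0,0,-0.2],[0,0,-0.35],[0,0,-0.35],[0,0,-0.35],[0,0,-0.3],[0,0,-0.25],[0,0,-0.2],[0,0,-0.1],[0,0,0],[0,0,0]],"angular":[[0,0,-0.15],[0,0,0],[0,0,0],[0,0,0],[0,0,0],[0,0,0],[0,0,0],[0,0,0],[0,0,0],[0,0,0]],"jaw":[20,20,20,20,20,20,20,20,20,20]}';python3 - <<'E'
from h import *
t=manip.grab_frame('top');s=manip.grab_frame('side')
cv2.imwrite('pics/p5.png',np.hstack([cv2.resize(t[170:320,110:310],(400,300)),cv2.resize(s[110:260,210:410],(400,300))]))
E
```

```text
time: 9.9
tool_pos: [0.5818, 0.0402, 0.1004]
tool_rot: [-0.476, 0.475, -0.523, 0.524]
contact_force: [0.2, 0.0, 1.0]
gripper_width: 0.316
```

View pics/p5.png

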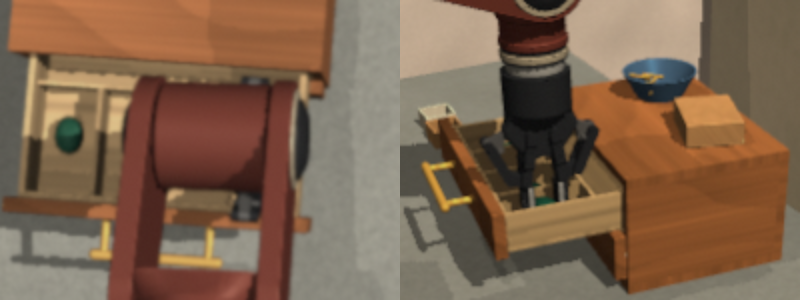

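```bash
python3 -m jog '{"offset":[[0,0,-0.04],[0,0,-0.04],[0,0,-0.04],[0,0,-0.04],[0,0,0],[0,0,0]],"angular":[[0,0,0],[0,0,0],[0,0,0],[0,0,0],[0,0,0],[0,0,0]],"jaw":[20,20,20,20,20,20]}'; python3 -m jog '{"offset":[[0,0,-0.03],[0,0,-0.02],[0,0,0]],"angular":[[0,0,0],[0,0,0],[0,0,0]],"jaw":[20,20,20]}'
```

```text
time: 10.6
tool_pos: [0.5812, 0.0402, 0.0917]
tool_rot: [0.475, -0.475, 0.523, -0.523]
contact_force: [-0.2, -0.9, -0.8]
gripper_width: 0.319
time: 10.9
tool_pos: [0.5828, 0.0401, 0.0914]
tool_rot: [-0.476, 0.475, -0.523, 0.524]
contact_force: [-0.1, -0.7, 5.6]
gripper_width: 0.314
```

```bash
python3 -m jog '{"offset":[[0,0,0],[0,0,-0.01],[0,0,0]],"angular":[[0,0,0],[0,0,0],[0,0,0]],"jaw":[20,20,20]}'
```

```text
time: 11.2
tool_pos: [0.583, 0.04, 0.0914]
tool_rot: [-0.476, 0.474, -0.522, 0.524]
contact_force: [-0.1, 0.8, 7.0]
gripper_width: 0.318
```

Contact force steady at 5.6–7 N, so the stone is on the floor. Releasing.

```bash
python3 -m jog '{"offset":[[0,0,0],[0,0,0],[0,0,0],[0,0,0],[0,0,0.02],[0,0,0.1],[0,0,0.3],[0,0,0.5],[0,0,0.6],[0,0,0.6],[0,0,0.3],[0,0,0]],"angular":[[0,0,0],[0,0,0],[0,0,0],[0,0,0],[0,0,0],[0,0,0],[0,0,0],[0,0,0],[0,0,0],[0,0,0],[0,0,0],[0,0,0]],"jaw":[30,36,42,48,52,52,52,52,52,52,52,52]}'; python3 -m jog '{"offset":[[0,-0.2,0],[0,-0.5,0],[0,-0.5,0],[0,-0.5,0],[0,-0.5,0],[0,-0.5,0],[-0.06,-0.5,0],[-0.06,-0.5,0],[-0.06,-0.5,0],[-0.06,-0.5,0],[-0.06,-0.4,0],[0,-0.2,0]],"angular":[[0,0,0],[0,0,0],[0,0,0],[0,0,0],[0,0,0],[0,0,0],[0,0,0],[0,0,0],[0,0,0],[0,0,0],[0,0,0],[0,0,0]],"jaw":[52,52,52,52,52,52,52,52,52,52,52,52]}';python3 - <<'E'
from h import *
t=manip.grab_frame('top');s=manip.grab_frame('side')
cv2.imwrite('pics/p6.png',np.hstack([cv2.resize(t[185:310,105:285],(400,278)),cv2.resize(s[130:260,210:410],(400,278))]))
print(manip.state()['tool_pos'])
E
```

```text
time: 12.4
tool_pos: [0.5831, 0.0401, 0.214]
tool_rot: [-0.477, 0.474, -0.522, 0.525]
contact_force: [-0.5, -1.0, 0.2]
gripper_width: 0.608
time: 13.6
tool_pos: [0.5645, -0.2264, 0.207]
tool_rot: [0.474, -0.476, 0.525, -0.523]
contact_force: [0.3, 0.2, -0.2]
gripper_width: 0.607
[ 0.56526235 -0.22572481  0.20780441]
```

View pics/p6.png

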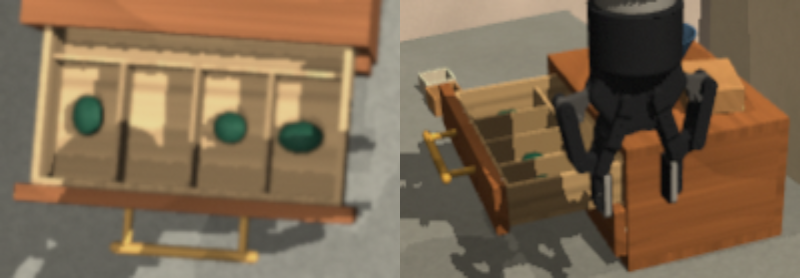

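The oval lies flat in pocket 0 (crop pixel (300,137)). Now the round stone.

```bash
python3 -m jog '{"offset":[[-0.08,-0.04,-0.2],[-0.07,-0.04,-0.4],[0,0,-0.5],[0,0,-0.6],[0,0,-0.5],[0,0,-0.5],[0,0,-0.4],[0,0,-0.3],[0,0,-0.2],[0,0,-0.08],[0,0,0],[0,0,0]],"angular":[[0,0,0],[0,0,0],[0,0,0],[0,0,0],[0,0,0],[0,0,0],[0,0,0],[0,0,0],[0,0,0],[0,0,0],[0,0,0],[0,0,0]],"jaw":[52,52,52,52,52,52,52,52,52,52,52,52]}';python3 - <<'E'
from h import *
t=manip.grab_frame('top');s=manip.grab_frame('side')
cv2.imwrite('pics/p7.png',np.hstack([cv2.resize(t[210:310,310:430],(400,333)),cv2.resize(s[260:360,270:390],(400,333))]))
print(manip.state()['tool_pos'])
E
```

```text
time: 14.9
tool_pos: [0.5595, -0.2292, 0.0268]
tool_rot: [-0.476, 0.475, -0.523, 0.524]
contact_force: [-0.5, 1.1, -0.2]
gripper_width: 0.609
[ 0.55960582 -0.22928246  0.02709105]
```

View pics/p7.png

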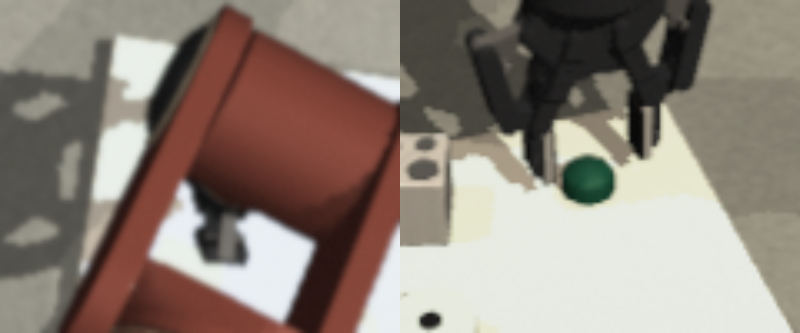

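```bash
python3 - <<'E'
from h import *
s=cv2.imread('pics/p7.png')[:,400:]
f=lambda P:(proj('side',P)[0]-[270,260])*3.333
for P in((.5596,-.2293,.030),(.5596+.026,-.2319,.030),(.5596-.026,-.2267,.030),(.5575,-.23,.018),(.5575,-.23,.012)): print(P,f(P))
E
```

```text
(0.5596, -0.2293, 0.03) [193.44471657 160.12119121]
(0.5856, -0.2319, 0.03) [235.24510581 149.27424002]
(0.5336, -0.2267, 0.03) [150.94117184 171.12569274]
(0.5575, -0.23, 0.018) [191.02588302 177.94560854]
(0.5575, -0.23, 0.012) [191.15924087 185.88115554]
```

Reprojection puts the stone and the fingertips within 1–3 px of where they appear. Lowering and closing.

```bash
python3 -m jog '{"offset":[[-0.03,0,-0.1],[0,0,-0.1],[0,0,-0.04],[0,0,0],[0,0,0]],"angular":[[0,0,0],[0,0,0],[0,0,0],[0,0,0],[0,0,0]],"jaw":[52,52,52,52,52]}';python3 -m jog '{"offset":[[0,0,0],[0,0,0],[0,0,0],[0,0,0],[0,0,0],[0,0,0],[0,0,0],[0,0,0]],"angular":[[0,0,0],[0,0,0],[0,0,0],[0,0,0],[0,0,0],[0,0,0],[0,0,0],[0,0,0]],"jaw":[40,30,22,20,20,20,20,20]}'; python3 -m jog '{"offset":[[0,0,0.1],[0,0,0.2],[0,0,0.3],[0,0,0.3],[0,0,0.3],[0,0,0]],"angular":[[0,0,0],[0,0,0],[0,0,0],[0,0,0],[0,0,0],[0,0,0]],"jaw":[20,20,20,20,20,20]}';python3 - <<'E'
from h import *
s=manip.grab_frame('side')
cv2.imwrite('pics/p8.png',cv2.resize(s[230:380,250:400],None,fx=4,fy=4)); print(manip.state()['tool_pos'],manip.state()['contact_force'])
E
```

```text
time: 15.5
tool_pos: [0.5572, -0.2288, 0.0136]
tool_rot: [0.475, -0.475, 0.524, -0.523]
contact_force: [-0.0, 0.5, 0.5]
gripper_width: 0.605
time: 16.3
tool_pos: [0.5577, -0.229, 0.0145]
tool_rot: [-0.476, 0.475, -0.523, 0.524]
contact_force: [-1.7, -0.0, 4.6]
gripper_width: 0.34
time: 16.9
tool_pos: [0.5594, -0.23, 0.0779]
tool_rot: [-0.476, 0.475, -0.521, 0.526]
contact_force: [-0.2, 0.4, -0.1]
gripper_width: 0.341
[ 0.55855423 -0.22951399  0.07624052] [ 0.47110101  0.15582263 -0.68271984]
```

View pics/p8.png

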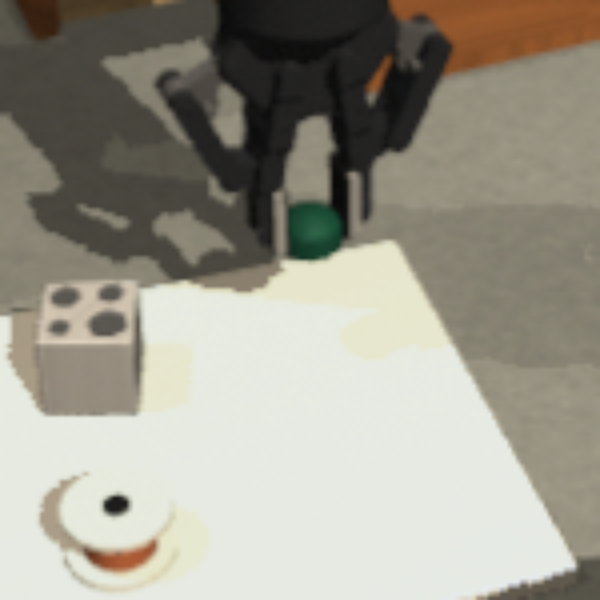

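The round stone is held level. Carrying it to pocket 2.

```bash
python3 -m jog '{"offset":[[0,0,0.3],[0,0,0.5],[0,0.1,0.6],[0,0.3,0.6],[0.05,0.4,0.5],[0.05,0.5,0.2],[0.05,0.5,0],[0.05,0.5,0],[0.05,0.5,0],[0.05,0.5,0],[0.05,0.5,0],[0.05,0.5,0]],"angular":[[0,0,0],[0,0,0],[0,0,0],[0,0,0],[0,0,0],[0,0,0],[0,0,0],[0,0,0],[0,0,0],[0,0,0],[0,0,0],[0,0,0]],"jaw":[20,20,20,20,20,20,20,20,20,20,20,20]}'; python3 -m jog '{"offset":[[0.05,0.5,0],[0.05,0.5,0],[0.05,0.5,0],[0.05,0.5,0],[0.05,0.5,0],[0.05,0.5,0],[0,0.4,0],[0,0.2,0],[0,0,0],[0,0,0]],"angular":[[0,0,0],[0,0,0],[0,0,0],[0,0,0],[0,0,0],[0,0,0],[0,0,0],[0,0,0],[0,0,0],[0,0,0]],"jaw":[20,20,20,20,20,20,20,20,20,20]}'
```

```text
time: 18.15
tool_pos: [0.5769, -0.0127, 0.2089]
tool_rot: [0.475, -0.476, 0.524, -0.523]
contact_force: [0.3, 0.5, 0.0]
gripper_width: 0.335
time: 19.15
tool_pos: [0.5921, 0.1656, 0.2087]
tool_rot: [-0.475, 0.476, -0.523, 0.524]
contact_force: [0.5, -0.3, -0.2]
gripper_width: 0.334
```

```bash
python3 -m jog '{"offset":[[0,0,-0.2],[0,0,-0.35],[0,0,-0.4],[0,0,-0.35],[0,0,-0.3],[0,0,-0.25],[0,0,-0.2],[0,0,-0.1],[0,0,0],[0,0,0]],"angular":[[0,0,0],[0,0,0],[0,0,0],[0,0,0],[0,0,0],[0,0,0],[0,0,0],[0,0,0],[0,0,0],[0,0,0]],"jaw":[20,20,20,20,20,20,20,20,20,20]}';python3 - <<'E'
from h import *
t=manip.grab_frame('top');s=manip.grab_frame('side')
cv2.imwrite('pics/p9.png',np.hstack([cv2.resize(t[170:320,110:310],(400,300)),cv2.resize(s[110:260,210:410],(400,300))]))
E
```

```text
time: 20.15
tool_pos: [0.5928, 0.1663, 0.102]
tool_rot: [-0.476, 0.475, -0.523, 0.524]
contact_force: [-0.0, 0.3, -0.2]
gripper_width: 0.336
```

View pics/p9.png

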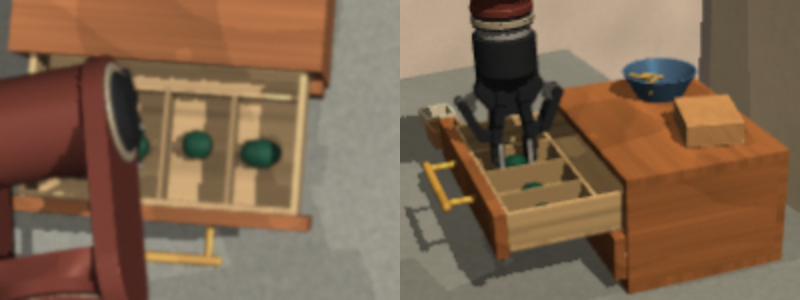

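```bash
python3 -m jog '{"offset":[[0,0,-0.04],[0,0,-0.05],[0,0,-0.05],[0,0,-0.04],[0,0,-0.02],[0,0,0],[0,0,0]],"angular":[[0,0,0],[0,0,0],[0,0,0],[0,0,0],[0,0,0],[0,0,0],[0,0,0]],"jaw":[20,20,20,20,20,20,20]}'; python3 -m jog '{"offset":[[0,0,-0.03],[0,0,-0.02],[0,0,0]],"angular":[[0,0,0],[0,0,0],[0,0,0]],"jaw":[20,20,20]}'
```

```text
time: 20.95
tool_pos: [0.5923, 0.1662, 0.0913]
tool_rot: [-0.475, 0.475, -0.523, 0.523]
contact_force: [-0.0, -0.4, -0.3]
gripper_width: 0.331
time: 21.25
tool_pos: [0.5933, 0.1662, 0.0905]
tool_rot: [-0.476, 0.475, -0.523, 0.524]
contact_force: [-0.6, -1.6, 5.0]
gripper_width: 0.333
```

Contact. Releasing, rising, and moving in front of the handle while turning the jaws a quarter turn.

```bash
python3 -m jog '{"offset":[[0,0,0],[0,0,0],[0,0,0],[0,0,0],[0,0,0.02],[0,0,0.1],[0,0,0.3],[0,0,0.5],[0,0,0.6],[0,0,0.5],[0,0,0.3],[0,0,0]],"angular":[[0,0,0],[0,0,0],[0,0,0],[0,0,0],[0,0,0],[0,0,0],[0,0,0],[0,0,0],[0,0,0],[0,0,0],[0,0,0],[0,0,0]],"jaw":[30,36,42,48,52,52,52,52,52,52,52,52]}'; python3 -m jog '{"offset":[[-0.2,0,0],[-0.3,0,0],[-0.4,-0.04,0],[-0.4,-0.04,0],[-0.4,-0.06,0],[-0.4,-0.06,0],[-0.4,-0.06,0],[-0.4,-0.06,0],[-0.3,-0.06,0],[-0.1,0,0],[0,0,0],[0,0,0]],"angular":[[0,0,0.4],[0,0,1],[0,0,1],[0,0,1],[0,0,1],[0,0,1],[0,0,1],[0,0,1],[0,0,1],[0,0,1],[0,0,1],[0,0,1]],"jaw":[40,30,20,10,0,0,0,0,0,0,0,0]}'; python3 -m jog '{"offset":[[0,0,0],[0,0,0],[0,0,0],[0,0,0],[0,0,0],[0,0,0]],"angular":[[0,0,1],[0,0,1],[0,0,1],[0,0,0.6],[0,0,0],[0,0,0]],"jaw":[0,0,0,0,0,0]}';python3 - <<'E'
from h import *
from scipy.spatial.transform import Rotation as R
t=manip.grab_frame('top');s=manip.grab_frame('side')
cv2.imwrite('pics/p10.png',np.hstack([cv2.resize(t[185:310,105:285],(400,278)),cv2.resize(s[110:260,210:410],(400,278))]))
st=manip.state();q=st['tool_rot'];M=R.from_quat([q[1],q[2],q[3],q[0]]).as_matrix();print(st['tool_pos'],np.degrees(np.arctan2(M[1,2],M[0,2])),M[2,1],st['joint_pos'])
E
```

```text
time: 22.45
tool_pos: [0.594, 0.1665, 0.209]
tool_rot: [-0.477, 0.473, -0.522, 0.525]
contact_force: [0.1, 0.1, 0.2]
gripper_width: 0.607
time: 23.65
tool_pos: [0.4262, 0.1471, 0.2032]
tool_rot: [-0.687, 0.688, -0.165, 0.163]
contact_force: [-0.1, 0.4, -0.2]
gripper_width: -0.001
time: 24.25
tool_pos: [0.4267, 0.1471, 0.2037]
tool_rot: [-0.706, 0.706, -0.035, 0.034]
contact_force: [-0.4, -0.4, 0.2]
gripper_width: 0.003
[0.42694275 0.14714571 0.20418187] 84.44046393780889 -0.9999994318718172 [ 1.66849452e-01 -3.65684029e-01  2.03048159e+00 -1.01535223e-05
  1.47786100e+00 -1.30691357e+00]
```

View pics/p10.png

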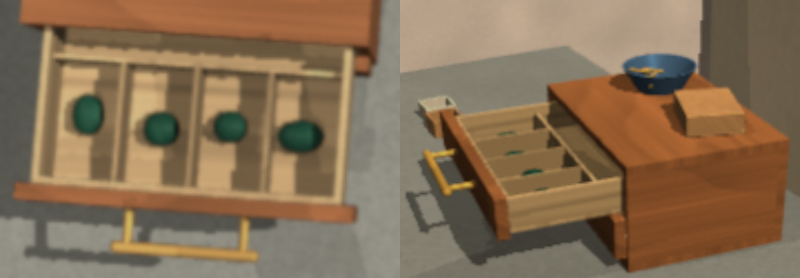

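All four pockets hold one stone, each lying flat. Lowering in front of the handle.

```bash
python3 -m jog '{"offset":[[0,0,-0.2],[0,0,-0.4],[0,0,-0.5],[0,0,-0.5],[0,0,-0.4],[0,0,-0.12],[0,0,0],[0,0,0]],"angular":[[0,0,0],[0,0,0],[0,0,0],[0,0,0],[0,0,0],[0,0,0],[0,0,0],[0,0,0]],"jaw":[0,0,0,0,0,0,0,0]}'; python3 -m jog '{"offset":[[0.1,-0.01,0],[0.2,-0.02,0],[0.15,-0.015,0],[0.1,-0.01,0],[0.08,-0.01,0],[0.08,-0.01,0],[0.08,-0.01,0],[0.08,-0.01,0],[0.08,-0.01,0],[0,0,0]],"angular":[[0,0,0],[0,0,0],[0,0,0],[0,0,0],[0,0,0],[0,0,0],[0,0,0],[0,0,0],[0,0,0],[0,0,0]],"jaw":[0,0,0,0,0,0,0,0,0,0]}';python3 - <<'E'
from h import *
t=manip.grab_frame('top');s=manip.grab_frame('side')
cv2.imwrite('pics/p11.png',np.hstack([cv2.resize(t[185:310,105:285],(400,278)),cv2.resize(s[110:260,210:410],(400,278))]))
print(manip.state()['tool_pos'])
E
```

```text
time: 25.15
tool_pos: [0.4279, 0.1473, 0.0997]
tool_rot: [0.706, -0.706, 0.034, -0.034]
contact_force: [0.3, -0.5, 0.5]
gripper_width: -0.0
time: 26.15
tool_pos: [0.4753, 0.1419, 0.0989]
tool_rot: [-0.706, 0.706, -0.034, 0.034]
contact_force: [0.4, 0.2, 0.1]
gripper_width: -0.004
[0.47495012 0.14187596 0.0988677 ]
```

View pics/p11.png

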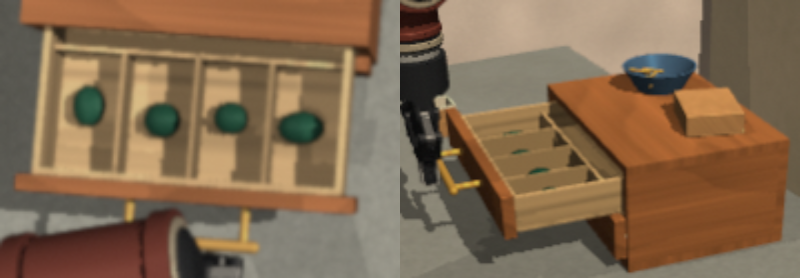

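The drawer is following the fingers gently. Continuing slowly.

```bash
python3 -m jog '{"offset":[[0.06,-0.006,0],[0.1,-0.01,0],[0.14,-0.014,0],[0.16,-0.016,0],[0.16,-0.016,0],[0.16,-0.016,0],[0.16,-0.016,0],[0.16,-0.016,0],[0.16,-0.016,0],[0.16,-0.016,0],[0.16,-0.016,0],[0.16,-0.016,0]],"angular":[[0,0,0],[0,0,0],[0,0,0],[0,0,0],[0,0,0],[0,0,0],[0,0,0],[0,0,0],[0,0,0],[0,0,0],[0,0,0],[0,0,0]],"jaw":[0,0,0,0,0,0,0,0,0,0,0,0]}'; python3 -m jog '{"offset":[[0.12,-0.012,0],[0.1,-0.01,0],[0.08,-0.008,0],[0.06,-0.006,0],[0.05,-0.005,0],[0,0,0],[0,0,0]],"angular":[[0,0,0],[0,0,0],[0,0,0],[0,0,0],[0,0,0],[0,0,0],[0,0,0]],"jaw":[0,0,0,0,0,0,0]}';python3 - <<'E'
from h import *
t=manip.grab_frame('top');s=manip.grab_frame('side')
cv2.imwrite('pics/p12.png',np.hstack([cv2.resize(t[160:310,105:285],(400,333)),cv2.resize(s[110:260,210:410],(400,333))]))
print(manip.state()['tool_pos'])
E
```

```text
time: 27.45
tool_pos: [0.5624, 0.1332, 0.0988]
tool_rot: [0.706, -0.706, 0.034, -0.034]
contact_force: [-1.2, 2.3, -0.4]
gripper_width: 0.0
time: 28.15
tool_pos: [0.5825, 0.1311, 0.099]
tool_rot: [-0.706, 0.706, -0.034, 0.034]
contact_force: [0.7, -0.2, 0.7]
gripper_width: -0.008
[0.58232608 0.13114359 0.09892584]
```

View pics/p12.png

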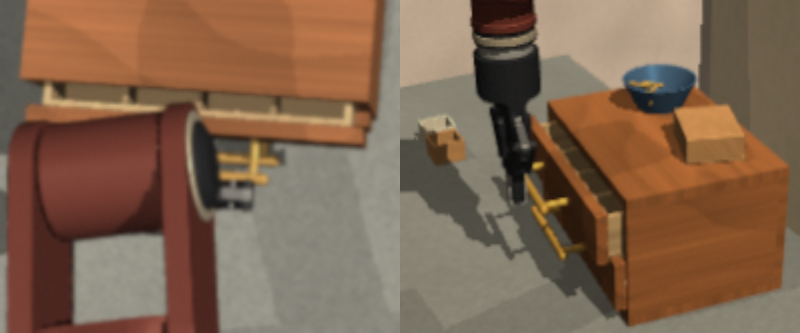

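About 20–25 mm left. Finishing slowly with force checks.

```bash
python3 -m jog '{"offset":[[0.06,-0.006,0],[0.08,-0.008,0],[0.08,-0.008,0],[0.06,-0.006,0],[0.04,-0.004,0],[0.04,-0.004,0],[0,0,0]],"angular":[[0,0,0],[0,0,0],[0,0,0],[0,0,0],[0,0,0],[0,0,0],[0,0,0]],"jaw":[0,0,0,0,0,0,0]}'; python3 -m jog '{"offset":[[0.04,-0.004,0],[0.03,-0.003,0],[0,0,0]],"angular":[[0,0,0],[0,0,0],[0,0,0]],"jaw":[0,0,0]}'
```

```text
time: 28.95
tool_pos: [0.6007, 0.1293, 0.0989]
tool_rot: [-0.706, 0.706, -0.034, 0.034]
contact_force: [-1.3, 0.1, -0.9]
gripper_width: 0.002
time: 29.25
tool_pos: [0.6036, 0.1291, 0.0988]
tool_rot: [-0.706, 0.706, -0.034, 0.034]
contact_force: [-1.8, -0.1, 0.6]
gripper_width: -0.002
```

```bash
python3 -m jog '{"offset":[[0.03,-0.003,0],[0.03,-0.003,0],[0,0,0]],"angular":[[0,0,0],[0,0,0],[0,0,0]],"jaw":[0,0,0]}'; python3 - <<'E'
from h import *
t=manip.grab_frame('top');s=manip.grab_frame('side')
cv2.imwrite('pics/p13.png',np.hstack([cv2.resize(t[160:310,105:285],(400,333)),cv2.resize(s[110:260,210:410],(400,333))]))
print(manip.state()['tool_pos'],manip.state()['contact_force'])
E
```

```text
time: 29.55
tool_pos: [0.6038, 0.129, 0.0987]
tool_rot: [-0.706, 0.706, -0.037, 0.031]
contact_force: [-13.1, -0.3, 7.6]
gripper_width: 0.002
[0.60377839 0.12902748 0.09871103] [-13.47454653  -0.18946239   8.29752725]
```

View pics/p13.png

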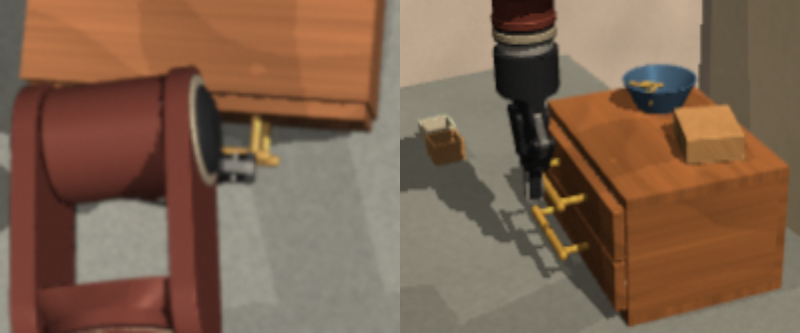

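The drawer hit its stop at 13 N and the front is flush. Backing off and checking.

```bash
python3 -m jog '{"offset":[[-0.1,0.01,0],[-0.3,0.03,0],[-0.4,0.04,0],[-0.4,0.04,0],[-0.4,0.04,0],[-0.4,0.04,0],[-0.4,0.04,0.2],[-0.3,0.03,0.4],[0,0,0.5],[0,0,0.5],[0,0,0],[0,0,0]],"angular":[[0,0,0],[0,0,0],[0,0,0],[0,0,0],[0,0,0],[0,0,0],[0,0,0],[0,0,0],[0,0,0],[0,0,0],[0,0,0],[0,0,0]],"jaw":[0,0,0,0,0,0,0,0,0,0,0,0]}'; python3 - <<'E'
from h import *
t=manip.grab_frame('top');s=manip.grab_frame('side')
cv2.imwrite('pics/t14.png',t)
cv2.imwrite('pics/p14.png',np.hstack([cv2.resize(t[160:310,105:285],(400,333)),cv2.resize(s[110:260,210:410],(400,333))]))
a=cv2.imread('pics/top0.png')
print(manip.state()['tool_pos'],manip.state()['contact_force'])
E
```

```text
time: 30.85
tool_pos: [0.4723, 0.1423, 0.1793]
tool_rot: [0.706, -0.706, 0.033, -0.035]
contact_force: [-0.2, 0.2, -0.1]
gripper_width: -0.001
[0.47115986 0.14209534 0.17734429] [ 1.07840068 -1.00699459 -0.31045539]
```

View pics/p14.png

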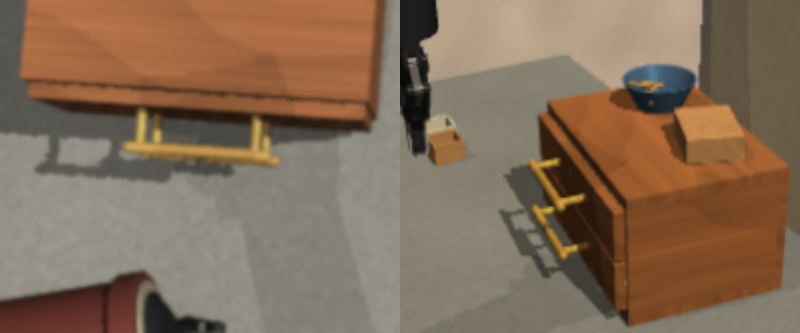

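View pics/t14.png

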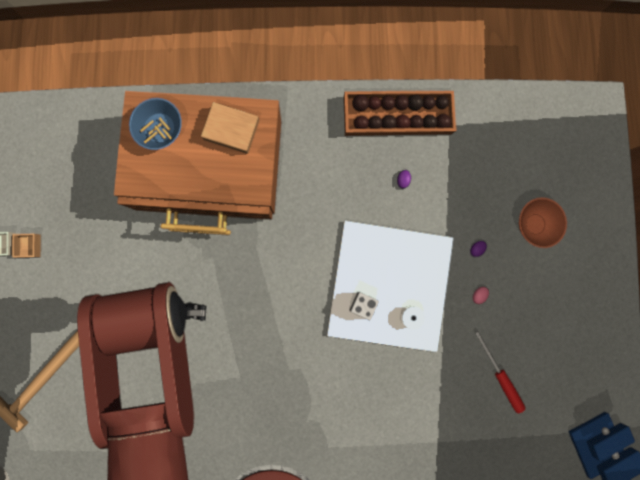

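```bash
python3 - <<'E'
from h import *
s=manip.grab_frame('side'); cv2.imwrite('pics/s15.png',cv2.resize(s[165:280,265:345],None,fx=6,fy=6,interpolation=2))
t=manip.grab_frame('top'); cv2.imwrite('pics/t15.png',cv2.resize(t[190:245,110:285],None,fx=4.5,fy=4.5,interpolation=2))
E
```

```text
(no output)
```

View pics/s15.png

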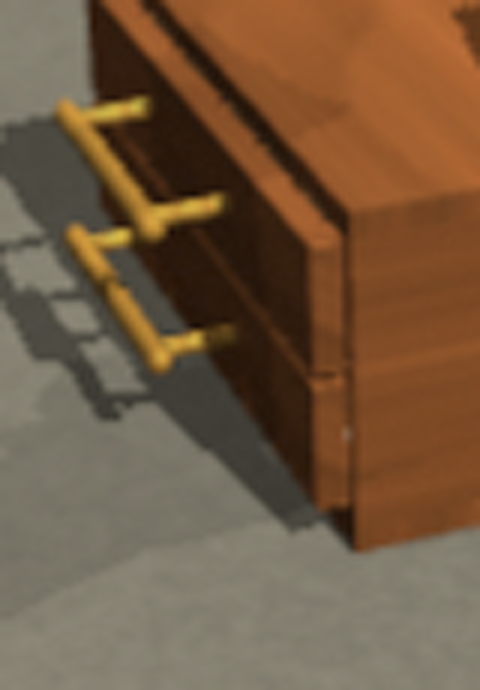

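View pics/t15.png

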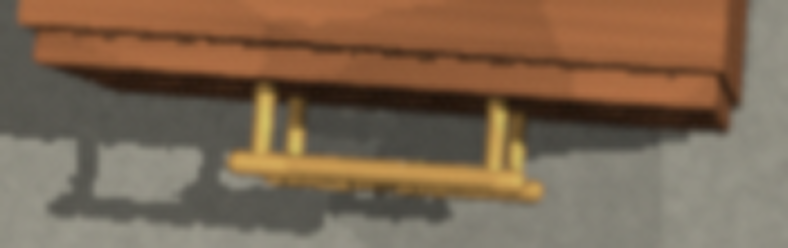

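The upper front is flush with the shut lower drawer to within about 1 px, and the push ended on a hard stop. The block and the reel sit at the same pixels as at the start. Handing in.

```bash
python3 -c "
from plant import manip
print(manip.job_done(), manip.state()['time'])"
```

```text
the job is handed in; nothing more can be done
the job is handed in; nothing more can be done
```

Both stones are put away and the drawer is shut. I handed the job in at about 31 s; the hand-in reports no verdict.

**Stones:** I lowered the oval stone into pocket 0 and the round stone into pocket 2 until each touched the floor at 5–7 N, then let go. A picture taken before shutting showed one stone lying flat in each of the four pockets. I could not look inside again once the drawer was closed.

**Drawer:** I pushed it in by the handle at 0.1 m/s or less, until it met its stop at about 13 N. The last pictures show its front flush with the lower drawer to about 1 px, roughly 1.5 mm.

**Left in place:** The dapping block and the wire reel are at the same picture positions as at the start, and the arm is clear of everything.

**Disagreements:**
- My first estimate of the pocket centres was about 4–5 mm off against the picture, so I corrected it before placing.
- The floor by touch came out at about 0.088 m, against 0.084 m from the camera images; I went by touch.
- The gripper read about 27–29 mm on stones listed as 30 and 32 mm wide, but it held both firmly.

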